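# Lock the setting plug in its bayonet socket and hold it for the height reading

## Robot

A 6-joint arm with a two-finger parallel gripper is mounted at the origin on the work surface. World frame = base frame: x ahead of the robot, y to its left, z up, the work surface at z = 0. Lengths are in mm, angles in rad, forces in N, time in s.
With the tool pointing down it reaches from about 300 to 775 mm from the base axis. Payload 14.6 kg.
Tool frame: the origin (TCP) lies at the very end of the fingers, on their centre line; the grasp point (between the pads) lies 19 mm behind it; z points along the fingers, y is the line along which they close (so a half turn about z gives the same grasp; the last joint's range is limited). The gripper opens to 94 mm and grips with 3 to 60 N. Pads are 16 mm wide; open, the fingers measure 119 mm over their backs; the gripper's body (75 mm by 177 mm) begins 78 mm behind the grasp point.
Start: joints at [-1.23, 0.3, 1.521, -0, 1.321, -0.067], TCP at [218.117, -504.89, 205.446] pointing down, gripper open.
Joint ranges: [-3.03, 3.03], [-0.79, 2.21], [0.23, 2.52], [-1.04, 4.18], [0, 3.07], [-2.55, 2.55]. Speed limits (rad/s): [2.22, 2.22, 2.57, 3.14, 3.14, 3.14].

## Interface

Orientations are given as [roll, pitch, yaw] about the fixed x, y, z axes, in that order (R = Rz(yaw) Ry(pitch) Rx(roll)).
In Python, from cell import manip, camera, get_calibration gives the robot as it stands. The module is installed in compiled form; this text tells all that it offers.
- The arm moves only by the tool jog_arm, never from a script. Its argument "plan" is one flat list of numbers, 6 for each row, row after row: the shift along the world's x, y, z in m, then the turn, a rotation vector about the world's x, y, z in degrees. A call has 1 to 20 rows; each row is the pose to reach, as a shift and turn from the pose commanded when the call began; what a row does not reach only later rows make up. A row lasts 1/10 s, in which the tool goes at most 50 mm and 8.59 degrees, less where a joint would pass 70% of its speed; a pose out of reach is approached as far as the arm can. A call with a gripper value outside its range is refused whole. "claw" is the finger opening in m, from 0 to 0.094, set as the call begins (left out, the last holds). The fingers move at their own pace and stop on an object; "force" is the grip in N (left out, the last holds). Time passes only in rows, so rows that repeat a pose let the fingers close. It gives the time, the measured TCP pose, the force, the opening and the grip force at its end, in the units of the state.
- manip.read_state(): the state, without advancing time (a new reading comes with each control period).
- camera(name): name is "side" or "top" or "wrist"; returns (picture, depth): 480x640x3 uint8, red, green, blue; 480x640 float32, mm along the optical axis (not along the pixel's ray), 0 where there is no reading.
- get_calibration(name): a dict with "fx", "fy", "cx", "cy" (pixels), "k1" (the pictures are not rectified: a ray, as slopes to the right and down, at radius r is drawn at 1 + k1 r^2 times it, then the intrinsics apply), "origin" and "attitude" of the camera in the world. Camera axes: x right, y down, z forward; pixel columns grow to the right and rows downward; lengths in mm; the calibration is good to about 2 mm. A picture is of the moment at which its call begins: read the wrist's pose just before it. get_calibration takes no time and is no camera call; for the wrist camera it gives the pose at the moment of the call.
- manip.sign_off(): hands the job in; it is judged then, once.
The state is a dict: "clock": time; "joints": joint angles; "qd": joint speeds; "effort": joint torques, N m; "eef_pos": TCP position; "eef_rot": TCP orientation; "wrist_force": force on the tool from outside, world axes, zero at the start; "moment": the same for the moment, N m; "finger_gap": finger opening in mm; "finger_force": force on a finger pad.
Only numpy, scipy, OpenCV 4.12 (cv2) and the standard library are available. Lean on these libraries where they do the work, as an engineer would, in place of code of your own. Each camera call takes 0.05 s, during which the arm holds its last target. There are 200 camera calls.

## Task

Pick up the steel setting plug by its wing grip, put it in the bayonet socket with its two lugs in the keyway, push it down against the spring, and then turn it clockwise (seen from above) about a quarter turn against the return spring until it comes to its stop. It springs back when let go, so finish while still gripping it there, locked and turned to the stop, ready for the reading. Leave the V-block, the pin rack, the sphere and the height gauge undisturbed.

Things in the scene. Friction and masses are not known exactly. Their poses are not given: they have to be found in the camera images.
- plug_grip (a point): Middle of the wing grip of the loose steel setting plug (0.3 kg, stands upright on its foot), 52 mm above the foot, on its axis; z up. The wing is an upright flat bar, 46 mm long (x), 14 mm thick (y), 44 mm tall (29 to 73 mm above the foot): pinch it across its thickness. The lugs lie along the wing. A half turn leaves the plug the same.
- plug: The same plug; origin under its foot, axes as plug_grip. Stem 28 mm in diameter, 25 mm tall, foot chamfered 4 mm; flange above it 48 mm in diameter, 4 mm thick (25 to 29 mm up), then the wing, top at 73 mm. Two round lugs of 6 mm diameter stick out of the stem along +x and -x, 10 mm above the foot, 43 mm over their ends, hidden under the flange.
- socket_mouth (a point): Centre of the bore on the top face of the fixed bayonet socket, a square aluminium block 70 x 70 x 45 mm on the mat; z up. Bore 32 mm wide, keyway 10 mm wide along x, 46 mm over its ends, through the 8 mm top plate. plug_grip is 40 mm above this point when the plug rests on the spring seat with its lugs in the keyway, 27 mm when pushed home.
- socket: The same socket; origin under its centre, x along the keyway. Pushed down 13 mm from the seat's rest, the plug's flange meets the top face and its lugs are 4 mm below the plate, free to turn clockwise from above (blocked the other way). They meet the return ring after 0.24 rad, the end stop at 1.44 rad. Let rise when turned, they catch under the plate (plug_grip 31 mm above the top face).
- seat (a joint): Spring seat in the socket, m pressed down: 0 free, 0.013 when the plug's flange is on the top face, 0.009 with the turned lugs caught under the plate. The spring pushes up with 4.5 N at 0 and 8 N at 0.013.
- ring (a joint): Spring return ring inside the socket, pushed round by the lugs; rad turned clockwise from above: 0 free, 1.2 at the end stop. It pushes back with 0.18 N m at 0, rising to 0.25 N m at the stop.
- vblock: Bystander: loose black polymer V-block, 50 x 44 x 31 mm; origin under its centre, on the mat (the grey mat is 3 mm thick on the bench).
- sphere_nest: Bystander: loose polished steel sphere 38 mm in diameter fixed on a round plinth 52 mm in diameter, 56 mm tall in all; origin under its centre.
- pin_rack: Bystander: loose black block 36 x 100 x 18 mm with three upright steel pins of 6, 9 and 12 mm diameter reaching 60 mm above the mat; origin under its centre.
- height_gauge: Bystander: fixed grey digital height gauge with a green zero button, base 90 x 130 x 40 mm, column 370 mm tall; its scriber reaches 83 mm to its -y side, 144 to 170 mm above its foot; origin under the base's centre.
There are look-alikes about, which are no part of the job. What is shaped like the socket but blue, purple or red is not meant.

How it is judged:
By the outcome, as a careful person would: the job done as asked, in the order asked, and still so for the second after the job is handed in, while the arm keeps its last pose, push and grip.
It also fails if it takes over 51 s, if anything falls off the work surface, if the arm or the gripper's body presses on something with over 40 N, if the wrist force passes 120 N, or if a joint passes its speed limit or range.

## Working session

There is one attempt and no reset: what is moved stays moved. The work goes in short steps, Python scripts to look and compute and a tool call to move; the robot and the scene stay as the last step left them, time stands still between calls to the robot, and variables do not carry over. Pictures are saved under pics/ and viewed, at most 10 in all, crops included, and the job is handed in when it is done.

Besides the shell and the picture viewer there is one more tool, called after "Call:" as name(argument=value, ...) on one line, values as JSON. jog_arm: Moves the arm, as the interface text tells. Its arguments: {"type":"object","properties":{"plan":{"type":"array"},"claw":{"type":"number"},"force":{"type":"number"}},"required":["plan"]}

```bash
mkdir -p pics; cat > h.py <<'E'
import numpy as np, cv2
from cell import manip, camera, get_calibration
def save(n,f):
    c=get_calibration(n); p,d=camera(n)
    cv2.imwrite(f'pics/{f}.png',p[:,:,::-1]); np.savez(f'{f}.npz',p=p,d=d,**{k:np.array(v) for k,v in c.items()})
def ray(z,u,v):
    x=np.array([(u-z['cx'])/z['fx'],(v-z['cy'])/z['fy']],float); y=x.copy()
    for _ in range(20): y=x/(1+z['k1']*(y@y))
    return np.r_[y,1]
def R(z):
    a=z['attitude']
    if a.shape==(3,3): return a
    from scipy.spatial.transform import Rotation as Q
    return Q.from_euler('xyz',a).as_matrix()
def at(z,u,v,depth=None,zw=None):
    r=R(z)@ray(z,u,v); o=z['origin']
    if zw is not None: return o+r*(zw-o[2])/r[2]
    if depth is None: depth=z['d'][int(v),int(u)]
    return o+r*depth
E
python3 - <<'E'
from h import *
for n in('top','side'):
    save(n,n+'0'); print(get_calibration(n))
print(manip.read_state())
E
```

```text
{'fx': 523.4927457626545, 'fy': 523.4927457626545, 'cx': 318.79499169241205, 'cy': 231.43780386130766, 'k1': 0.03553016640801713, 'origin': array([ 482.53317822,  155.51590296, 1288.8787023 ]), 'attitude': array([-3.05958348, -0.01440931, -1.5504951 ])}
{'fx': 523.8033818996836, 'fy': 523.8033818996836, 'cx': 316.4949788872001, 'cy': 248.41591963650887, 'k1': -0.03215816407755734, 'origin': array([372.86907842, 880.6656428 , 644.54767606]), 'attitude': array([-2.23107638, -0.00655026, -2.8661446 ])}
{'clock': 0.1, 'joints': array([-1.22958921e+00,  3.00437096e-01,  1.52152969e+00, -2.25451242e-05,
        1.32071045e+00, -6.65916816e-02]), 'qd': array([-0.00061306, -0.00180981, -0.00131063, -0.00045864,  0.00060688,
       -0.00135122]), 'effort': array([ 3.93862929e-04, -5.32645583e+01, -3.53285551e+01,  7.09389593e-02,
        2.34849192e-02, -7.06622336e-05]), 'eef_pos': array([ 218.03844115, -504.66885343,  204.92672252]), 'eef_rot': array([-3.14050902e+00, -5.03816935e-05,  4.07804363e-01]), 'wrist_force': array([-0.01382935,  0.13942777,  0.28264401]), 'moment': array([ 0.02434358, -0.03412054,  0.01862657]), 'finger_force': 0.0, 'finger_gap': 93.91573353167335}
```

View pics/top0.png

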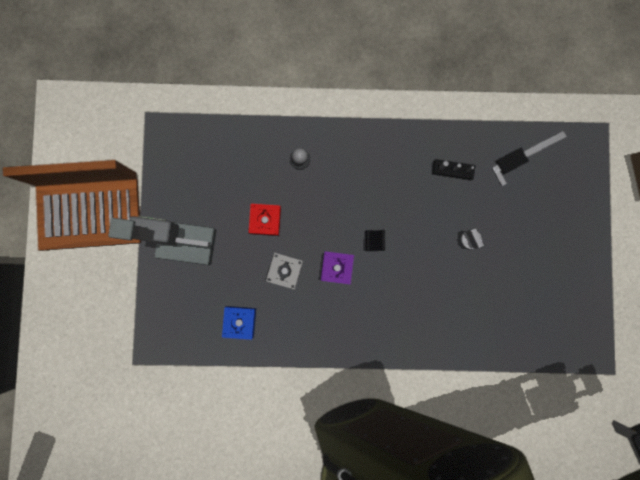

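View pics/side0.png

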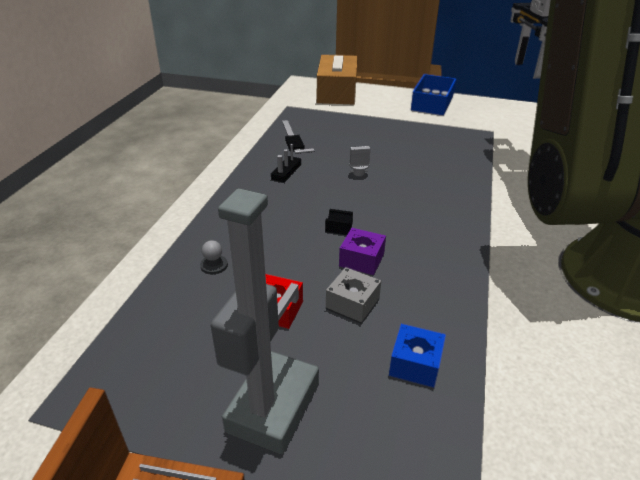

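The top view shows the plug at about (471,239), the grey socket at (285,271), the V-block at (374,240), the pin rack at (454,169), the sphere at (300,158) and the gauge at (180,240). I'll enlarge the plug and the socket.

```bash
python3 - <<'E'
from h import *
z=np.load('top0.npz')
p=z['p'][:,:,::-1]
a=cv2.resize(p[215:265,445:495],None,fx=8,fy=8,interpolation=3)
b=cv2.resize(p[246:296,260:310],None,fx=8,fy=8,interpolation=3)
cv2.imwrite('pics/c1.png',np.hstack([a,b]))
print(at(z,285,271,zw=48),at(z,477,238,zw=76),at(z,469,240,zw=30))
d=z['d']
P=[];
for v in range(222,258):
  for u in range(450,492):
    q=at(z,u,v)
    if q[2]>60: P.append(q)
P=np.array(P);print(len(P),P.mean(0));w,V=np.linalg.eigh(np.cov(P[:,:2].T));print(w**.5,V[:,1],np.degrees(np.arctan2(V[1,1],V[0,1])))
P=[]
for v in range(246,296):
  for u in range(260,310):
    q=at(z,u,v)
    if 40<q[2]<56: P.append(q)
P=np.array(P);print(len(P),P.mean(0));print(cv2.minAreaRect(P[:,:2].astype('f4')))
E
```

```text
[489.46448251 217.58374352  48.        ] [ 575.16566789 -228.05811579   76.        ] [ 573.42485915 -223.31840688   30.        ]
150 [ 573.18239006 -217.12802272  105.46886147]
[12.87396229 63.87973169] [-0.22941685  0.97332826] 103.26274176480405
700 [490.21615659 220.71471766  46.79588642]
((490.193603515625, 220.749755859375), (70.01129913330078, 70.01092529296875), 74.9356918334961)
```

View pics/c1.png

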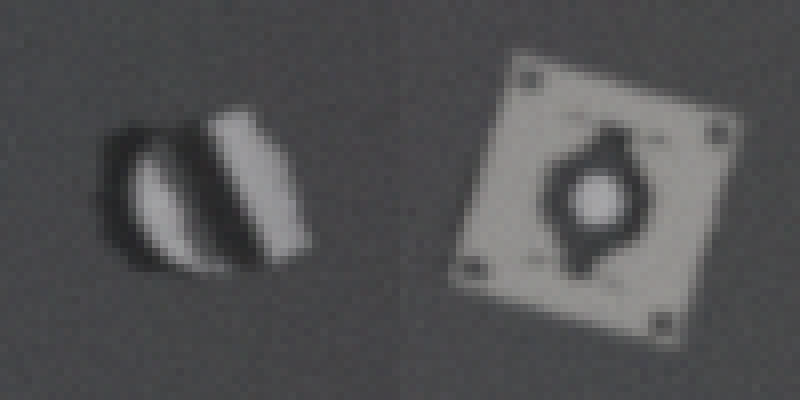

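The plug's wing lies at a yaw of about 23°, already square to the gripper's closing line. The socket keyway is at about -14°, centred near (490, 219). I'll move above the plug and look from near.

Call:
jog_arm(plan=[0.04,0.03,0.005,0,0,0,0.08,0.06,0.01,0,0,0,0.115,0.09,0.02,0,0,0,0.15,0.12,0.02,0,0,0,0.185,0.15,0.02,0,0,0,0.22,0.175,0.02,0,0,0,0.255,0.2,0.02,0,0,0,0.285,0.225,0.02,0,0,0,0.315,0.25,0.02,0,0,0,0.34,0.27,0.02,0,0,0,0.352,0.278,0.02,0,0,0,0.355,0.28,0.02,0,0,0,0.355,0.28,0.02,0,0,0,0.355,0.28,0.02,0,0,0], claw=0.07, force=20)

```text
clock: 1.5
eef_pos: [572.3, -225.9, 225.5]
eef_rot: [3.142, 0.0, 0.407]
wrist_force: [-0.0, -0.6, 0.3]
finger_gap: 70.1
finger_force: 0.0
```

```bash
python3 - <<'E'
from h import *
s=manip.read_state();print(s['eef_pos'],s['eef_rot'],s['joints'])
save('wrist','w1');z=np.load('w1.npz');print(z['origin'],z['attitude'],z['d'][200:300:20,320])
E
```

```text
[ 572.32015973 -225.89648011  225.48227983] [3.14158527e+00 2.25442235e-04 4.06594377e-01] [-4.35374855e-01  4.34367856e-01  1.29233528e+00 -1.75206576e-04
  1.41503416e+00  7.28854286e-01]
[ 636.39202772 -197.59178203  404.77109967] [ 2.89575923e+00  1.78954840e-04 -1.16434520e+00] [364.8108  334.6593  337.57285 419.69687 425.95602]
```

View pics/w1.png

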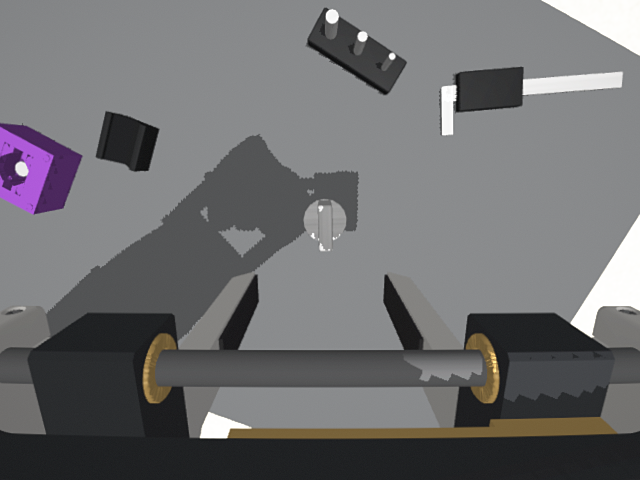

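The wrist view shows the plug at (325,222), with the wing top running from about (325,200) to (325,250), nearly along the finger plane. I'll locate it from the depth.

```bash
cat >> h.py <<'E'
def cloud(z,u0,u1,v0,v1,lo,hi):
    P=np.array([at(z,u,v) for v in range(v0,v1) for u in range(u0,u1)])
    return P[(P[:,2]>lo)&(P[:,2]<hi)]
E
python3 - <<'E'
from h import *
z=np.load('w1.npz')
for lo,hi in((70,82),(28,36)):
    P=cloud(z,295,355,185,265,lo,hi)
    print(len(P),P.mean(0),cv2.minAreaRect(P[:,:2].astype('f4')), np.percentile(P[:,2],[5,50,95]))
cv2.imwrite('pics/w1c.png',cv2.resize(z['p'][185:265,285:365,::-1],None,fx=7,fy=7,interpolation=3))
E
```

```text
660 [ 577.69810498 -227.39645985   75.75772902] ((577.1395263671875, -227.69093322753906), (45.91890335083008, 13.812150001525879), 23.831201553344727) [74.39530813 75.81605081 77.16413282]
861 [ 578.01071672 -227.08417553   31.96759294] ((578.43408203125, -227.10934448242188), (45.12874984741211, 47.58094024658203), 27.117210388183594) [30.62041415 31.9986135  33.24413415]
```

View pics/w1c.png

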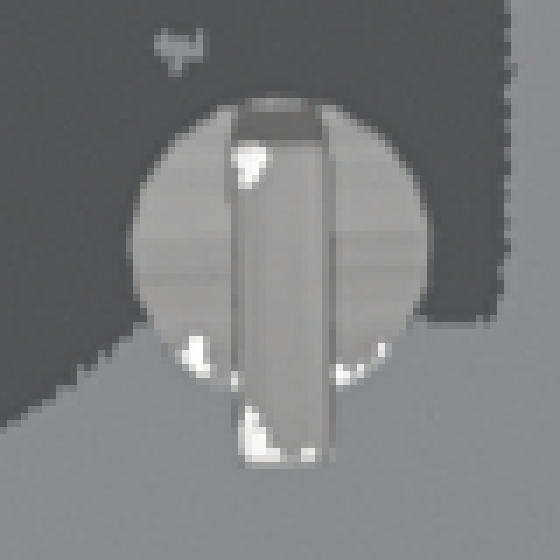

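The plug is at (577.5, -227.4) with a yaw of 23.8°. I'll descend to it.

Call:
jog_arm(plan=[0.003,-0.001,-0.02,0,0,0.5,0.005,-0.0015,-0.05,0,0,0.5,0.005,-0.0015,-0.08,0,0,0.5,0.005,-0.0015,-0.11,0,0,0.5,0.005,-0.0015,-0.135,0,0,0.5,0.005,-0.0015,-0.155,0,0,0.5,0.005,-0.0015,-0.17,0,0,0.5,0.005,-0.0015,-0.18,0,0,0.5,0.005,-0.0015,-0.186,0,0,0.5,0.005,-0.0015,-0.186,0,0,0.5,0.005,-0.0015,-0.186,0,0,0.5])

```text
clock: 2.65
eef_pos: [578.5, -226.6, 40.2]
eef_rot: [3.141, -0.001, 0.417]
wrist_force: [0.3, -0.5, -0.1]
finger_gap: 69.9
finger_force: 0.0
```

Call:
jog_arm(plan=[0,0,0,0,0,0,0,0,0,0,0,0,0,0,0,0,0,0,0,0,0,0,0,0,0,0,0,0,0,0,0,0,0,0,0,0,0,0,0,0,0,0,0,0,0,0,0,0], claw=0.0, force=45)

```text
clock: 3.45
eef_pos: [578.1, -226.4, 39.4]
eef_rot: [3.142, -0.0, 0.416]
wrist_force: [-0.9, 0.1, -0.2]
finger_gap: 13.7
finger_force: 45.0
```

Call:
jog_arm(plan=[0,0,0.015,0,0,0,0,0,0.045,0,0,0,0,0.01,0.08,0,0,4,0,0.035,0.11,0,0,12,0,0.065,0.125,0,0,20,0,0.095,0.13,0,0,28,-0.002,0.125,0.13,0,0,36,-0.003,0.155,0.13,0,0,44,-0.004,0.185,0.13,0,0,52,-0.005,0.215,0.13,0,0,60,-0.006,0.245,0.13,0,0,68,-0.007,0.275,0.13,0,0,76,-0.008,0.305,0.13,0,0,84,-0.009,0.335,0.13,0,0,92,-0.01,0.36,0.13,0,0,100,-0.01,0.385,0.13,0,0,108,-0.01,0.405,0.13,0,0,116,-0.01,0.42,0.13,0,0,124,-0.01,0.425,0.13,0,0,132,-0.01,0.425,0.13,0,0,139])

```text
clock: 5.45
eef_pos: [567.8, 199.5, 170.2]
eef_rot: [3.141, -0.0, 2.849]
wrist_force: [-0.0, -0.7, -2.5]
finger_gap: 13.7
finger_force: 45.0
```

Call:
jog_arm(plan=[0,0,0,0,0,3,0,0,0,0,0,3,0,0,0,0,0,3,0,0,0,0,0,3])

```text
clock: 5.85
eef_pos: [568.1, 198.5, 169.7]
eef_rot: [3.142, 0.0, 2.893]
wrist_force: [-0.4, 0.5, -2.2]
finger_gap: 13.9
finger_force: 45.0
```

```bash
python3 - <<'E'
from h import *
s=manip.read_state();print(s['eef_pos'],s['eef_rot'],s['joints'],s['wrist_force'],s['finger_gap'])
save('wrist','w2')
E
```

```text
[568.07773877 198.53930713 169.72924136] [3.14155462e+00 6.52469636e-05 2.89336765e+00] [ 2.75365230e-01  4.44031404e-01  1.40897131e+00  3.30011019e-07
  1.28851442e+00 -1.04720619e+00] [-0.37526172  0.48197881 -2.2244383 ] 13.865499498427663
```

View pics/w2.png

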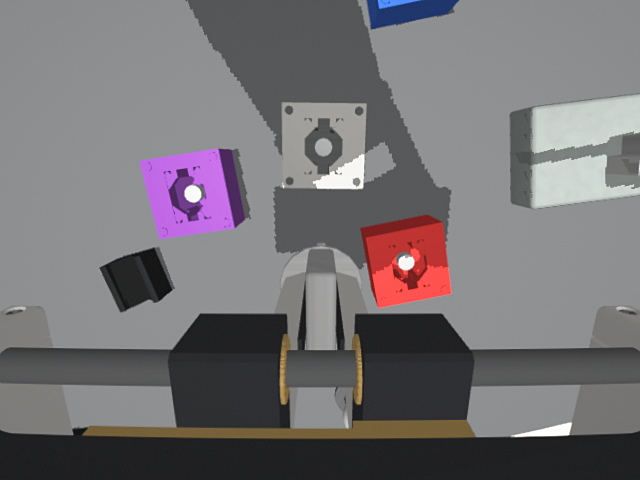

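The grey socket is clear at (323,145), with its keyway running up and down in the picture. The held plug's wing is at about (321,275) and the flange edge is at (320,245). I'll measure both in this image.

```bash
python3 - <<'E'
from h import *
z=np.load('w2.npz')
P=cloud(z,272,376,95,198,44,52)
r=cv2.minAreaRect(P[:,:2].astype('f4'));print(len(P),P.mean(0),r,np.median(P[:,2]))
# bore: dark hole pixels at plate plane
g=cv2.cvtColor(z['p'],cv2.COLOR_RGB2GRAY)
t=169.73-36.5 # foot z
W=cloud(z,295,350,240,315,t+68,t+78); print('wing',len(W),W.mean(0),cv2.minAreaRect(W[:,:2].astype('f4')),np.median(W[:,2]))
F=cloud(z,275,368,236,315,t+24,t+33); print('flange',len(F),cv2.minAreaRect(F[:,:2].astype('f4')),np.median(F[:,2]), F[:,:2].min(0),F[:,:2].max(0))
# fit circle radius 24 to outer flange edge
from scipy.optimize import least_squares
h=cv2.convexHull(F[:,:2].astype('f4'))[:,0]
h=h[h[:,0]<560]
s=least_squares(lambda c:np.hypot(*(h-c).T)-24,[568,199],loss='soft_l1');print(s.x,np.round(s.fun,1))
c=z['p'][95:198,272:376,::-1]
cv2.imwrite('pics/w2c.png',cv2.resize(c,None,fx=5,fy=5,interpolation=3))
E
```

```text
5627 [488.94985676 221.04013476  48.06307844] ((490.14349365234375, 220.7297821044922), (70.69549560546875, 69.95835876464844), 75.02928924560547) 48.07585495815249
wing 1639 [556.19023322 202.07744891 205.96597009] ((556.89453125, 201.52557373046875), (23.502416610717773, 21.371423721313477), 16.825273513793945) 206.05996838885102
flange 1129 ((558.2490234375, 201.32081604003906), (47.12556838989258, 25.861526489257812), 75.98407745361328) 162.1674960161001 [545.09015021 175.66410804] [576.36678925 222.29461087]
[569.02591644 198.7690738 ] [-0.4 -0.1 -0.1  0.2  0.1 -0.1 -0.   0.  -0.1 -0.1 -0.   0.1  0.1  0.
  0.2 -0.1 -0.1  0.   0.  -0.3 -0.1]
```

View pics/w2c.png

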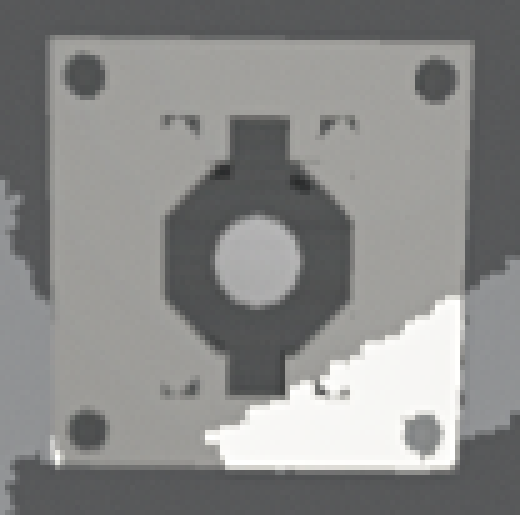

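Call:
jog_arm(plan=[-0.02,0.005,-0.005,0,0,-0.8,-0.045,0.012,-0.015,0,0,-0.8,-0.066,0.018,-0.03,0,0,-0.8,-0.076,0.021,-0.05,0,0,-0.8,-0.079,0.022,-0.065,0,0,-0.8,-0.079,0.022,-0.074,0,0,-0.8,-0.079,0.022,-0.078,0,0,-0.8,-0.079,0.022,-0.078,0,0,-0.8,-0.079,0.022,-0.078,0,0,-0.8])

```text
clock: 6.8
eef_pos: [489.7, 220.6, 92.0]
eef_rot: [3.141, 0.001, 2.88]
wrist_force: [0.3, 1.1, -2.4]
finger_gap: 13.6
finger_force: 45.0
```

```bash
python3 - <<'E'
from h import *
s=manip.read_state();print(s['eef_pos'],s['eef_rot'],s['wrist_force'],s['moment'])
save('wrist','w3');z=np.load('w3.npz')
t=s['eef_pos'][2]-36.5
F=cloud(z,275,368,230,315,t+24,t+33)
P=cloud(z,200,450,120,330,44,51);P=P[np.hypot(*(P[:,:2]-[490,220.7]).T)<60]
print(len(P),cv2.minAreaRect(P[:,:2].astype('f4')),P[:,:2].min(0),P[:,:2].max(0),np.median(F[:,2]))
from scipy.optimize import least_squares
h=cv2.convexHull(F[:,:2].astype('f4'))[:,0];h=h[h[:,0]<482]
r=least_squares(lambda c:np.hypot(*(h-c).T)-24,[490,220],loss='soft_l1');print(r.x,np.round(r.fun,1))
E
```

```text
[489.66825869 220.60228166  92.0391917 ] [3.14107738e+00 7.43213541e-04 2.88048664e+00] [ 0.32244263  1.12058202 -2.38120073] [ 0.10963887 -0.16550479 -0.02652882]
4885 ((490.337158203125, 220.77821350097656), (70.25257110595703, 70.70027923583984), 74.93280029296875) [447.41497698 178.17785517] [533.44200446 263.10815269] 84.47902706343604
[490.62678011 220.77586682] [-0.1 -0.1 -0.2 -0.2  0.1  0.1 -0.1 -0.2 -0.2  0.2  0.1  0.1  0.2  0.3
  0.1  0.1 -0.1 -0.1 -0.   0.1 -0.1 -0.2 -0.2 -0.2]
```

View pics/w3.png

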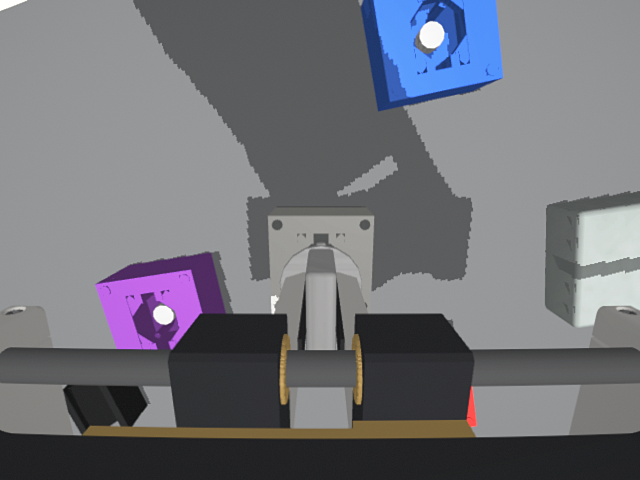

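The plug sits above the socket at (320,245), aligned with the keyway to within about 0.3 mm. I'll lower it into the bore.

Call:
jog_arm(plan=[0,0,-0.004,0,0,0,0,0,-0.008,0,0,0,0,0,-0.011,0,0,0,0,0,-0.014,0,0,0,0,0,-0.017,0,0,0,0,0,-0.017,0,0,0])

```text
clock: 7.45
eef_pos: [488.9, 220.6, 74.0]
eef_rot: [-3.141, -0.001, 2.881]
wrist_force: [-0.2, 0.0, -2.6]
finger_gap: 13.9
finger_force: 45.0
```

Call:
jog_arm(plan=[0,0,-0.003,0,0,0,0,0,-0.006,0,0,0,0,0,-0.009,0,0,0,0,0,-0.011,0,0,0,0,0,-0.013,0,0,0,0,0,-0.014,0,0,0,0,0,-0.014,0,0,0])

```text
clock: 8.15
eef_pos: [489.3, 220.7, 60.6]
eef_rot: [3.141, 0.0, 2.881]
wrist_force: [0.5, -0.7, 4.2]
finger_gap: 13.9
finger_force: 45.0
```

Call:
jog_arm(plan=[0,0,-0.0005,0,0,0,0,0,-0.001,0,0,0,0,0,-0.0015,0,0,0,0,0,-0.0015,0,0,0])

```text
clock: 8.55
eef_pos: [489.3, 220.7, 59.4]
eef_rot: [3.141, 0.001, 2.881]
wrist_force: [-1.8, -0.5, 9.2]
finger_gap: 13.7
finger_force: 45.0
```

Flange contact is made. Now the clockwise turn, in stages.

Call:
jog_arm(plan=[0,0,0,0,0,-4,0,0.0001,0,0,0,-8,0,0.0002,0,0,0,-12,0,0.0002,0,0,0,-16,0.0001,0.0003,0,0,0,-20,0.0001,0.0003,0,0,0,-20])

```text
clock: 9.15
eef_pos: [489.8, 221.1, 59.4]
eef_rot: [3.14, 0.001, 2.53]
wrist_force: [0.6, 0.4, 7.5]
finger_gap: 13.6
finger_force: 45.0
```

```bash
python3 - <<'E'
from h import *
s=manip.read_state();print(s['eef_pos'],s['eef_rot'],s['wrist_force'],s['moment'],s['joints'])
E
```

```text
[489.75156766 221.11535016  59.44311481] [3.14039005e+00 9.47604464e-04 2.52963207e+00] [0.56647976 0.44386168 7.46375938] [ 0.08318489 -0.3516081   0.13752152] [ 3.55973365e-01  4.39147864e-01  1.69926146e+00 -1.17141740e-04
  1.00165543e+00 -6.02799896e-01]
```

The ring is engaged, with a moment of about 0.16 N m. I'll continue.

Call:
jog_arm(plan=[0,0.0001,0,0,0,-4,0,0.0001,0,0,0,-8,0.0001,0.0002,0,0,0,-12,0.0001,0.0002,0,0,0,-16,0.0002,0.0003,0,0,0,-20,0.0002,0.0003,0,0,0,-24,0.0003,0.0004,0,0,0,-28,0.0003,0.0005,0,0,0,-32,0.0004,0.0005,0,0,0,-36,0.0004,0.0006,0,0,0,-40,0.0005,0.0007,0,0,0,-44,0.0005,0.0007,0,0,0,-48,0.0006,0.0008,0,0,0,-52,0.0006,0.0008,0,0,0,-56,0.0006,0.0008,0,0,0,-56])

```text
clock: 10.65
eef_pos: [490.8, 221.8, 59.5]
eef_rot: [3.139, -0.0, 1.552]
wrist_force: [3.7, 0.3, 6.3]
finger_gap: 13.5
finger_force: 45.0
```

```bash
python3 - <<'E'
from h import *
s=manip.read_state();print(s['eef_pos'],s['eef_rot'],s['wrist_force'],s['moment'],s['finger_gap'])
E
```

```text
[490.81331335 221.80347559  59.50385108] [ 3.13901130e+00 -4.36762698e-04  1.55230779e+00] [3.70877215 0.27010339 6.31484182] [-0.12883859 -1.00744042  0.24355868] 13.538499692423645
```

Call:
jog_arm(plan=[-0.0002,0,0,0,0,-2,-0.0003,0,0,0,0,-4,-0.0004,0,0,0,0,-6,-0.0004,0,0,0,0,-7,-0.0004,0,0,0,0,-7])

```text
clock: 11.15
eef_pos: [490.8, 221.7, 59.6]
eef_rot: [3.138, -0.001, 1.432]
wrist_force: [6.6, -0.9, 3.6]
finger_gap: 13.7
finger_force: 45.0
```

```bash
python3 - <<'E'
from h import *
s=manip.read_state();print(s['eef_pos'],s['eef_rot'],s['wrist_force'],s['moment'],s['finger_gap'])
E
```

```text
[490.80305044 221.73890128  59.57773575] [ 3.13809467e+00 -9.28218001e-04  1.43203597e+00] [ 6.55817795 -0.89236725  3.64797409] [-0.24890799 -1.5901578   0.3016888 ] 13.651359048618595
```

Call:
jog_arm(plan=[0.0004,0,0,0,0,-1,0.0008,0,0,0,0,-2,0.0008,0,0,0,0,-3,0.0008,0,0,0,0,-3,0.0008,0,0,0,0,-3])

```text
clock: 11.65
eef_pos: [491.1, 221.8, 59.5]
eef_rot: [3.139, -0.001, 1.381]
wrist_force: [4.2, -0.9, 5.4]
finger_gap: 13.5
finger_force: 45.4
```

```bash
python3 - <<'E'
from h import *
s=manip.read_state();print(s['eef_pos'],s['eef_rot'],s['wrist_force'],s['moment'],s['finger_gap'])
E
```

```text
[491.08217934 221.75564698  59.50331198] [ 3.13934384e+00 -5.59857188e-04  1.38083220e+00] [ 4.15876146 -0.85376334  5.35586801] [-0.22744447 -0.79373206  0.77911395] 13.542673974356877
```

Call:
jog_arm(plan=[0,0,0,0,0,0,0,0,0,0,0,0,0,0,0,0,0,0,0,0,0,0,0,0,0,0,0,0,0,0])

```text
clock: 12.15
eef_pos: [491.1, 221.7, 59.5]
eef_rot: [3.139, -0.0, 1.381]
wrist_force: [3.6, -1.4, 5.7]
finger_gap: 13.6
finger_force: 45.4
```

```bash
python3 - <<'E'
from h import *
s=manip.read_state();print(s['eef_pos'],s['eef_rot'],s['wrist_force'],s['moment'],s['finger_gap'])
save('wrist','w4');z=np.load('w4.npz')
P=cloud(z,240,400,235,330,40,135);P=P[np.hypot(*(P[:,:2]-[490.3,220.8]).T)<34]
h,e=np.histogram(P[:,2],np.arange(40,130,2));print([(a,b) for a,b in zip(e,h) if b>100])
c=z['p'][180:330,220:420,::-1];cv2.imwrite('pics/w4c.png',cv2.resize(c,None,fx=4,fy=4,interpolation=3))
E
```

```text
[491.05211922 221.73137397  59.48277989] [ 3.13938655e+00 -4.77043915e-04  1.38088418e+00] [ 3.61606941 -1.43836011  5.69570363] [-0.18419815 -0.86802491  0.64712325] 13.629666502675985
[(np.int64(46), np.int64(1471)), (np.int64(48), np.int64(1526)), (np.int64(50), np.int64(521)), (np.int64(52), np.int64(558)), (np.int64(76), np.int64(101)), (np.int64(80), np.int64(105)), (np.int64(82), np.int64(108)), (np.int64(84), np.int64(121)), (np.int64(86), np.int64(111)), (np.int64(88), np.int64(133)), (np.int64(90), np.int64(111)), (np.int64(92), np.int64(159)), (np.int64(94), np.int64(1006)), (np.int64(96), np.int64(973)), (np.int64(98), np.int64(126)), (np.int64(100), np.int64(119)), (np.int64(102), np.int64(110)), (np.int64(104), np.int64(122)), (np.int64(106), np.int64(153)), (np.int64(108), np.int64(128)), (np.int64(110), np.int64(131)), (np.int64(114), np.int64(102))]
```

View pics/w4c.png

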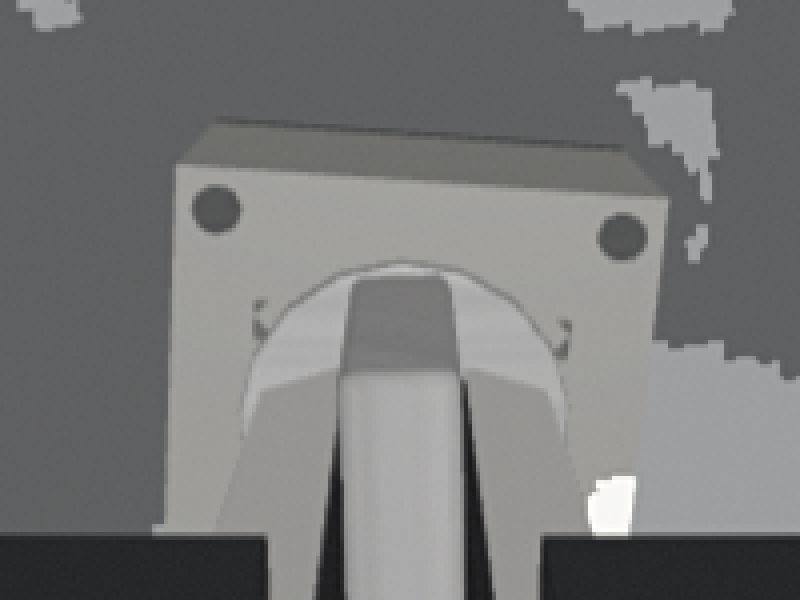

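The flange lies flat on the socket's top face (flange top at 52 mm, face at 48 mm), and the wing is turned about 85° from the keyway. The moment of about 0.65 N m shows it held against the stop, so I'll hand it in.

```bash
python3 -c "
from cell import manip
print(manip.sign_off())"
```

```text
the job is handed in; nothing more can be done
None
```

The plug is in the bayonet socket, pushed home and turned clockwise to its stop, and the arm is still gripping it there; the job was handed in at about 12 s of robot time.

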